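Open a sample lift and hold its pot up on the cam

TASK

Tip the loose lid of the sample well up by its tab until it stands clearly aslant on the rim (15 degrees or more), lift it off, and lay it flat, the same way up, in the steel tray without dropping it. Then swing the lever by its handle to the cam's highest point, lever straight up, so that the pot rises out of the well, and keep holding it there: the program finishes while holding the lever, which falls back if let go. Leave the other things on the bench where they are.

Things in the scene. Friction and masses are not known exactly. Their poses are not given: they have to be found in the camera images.
- stand: Sample lift, a fixed aluminium stand. Base 130 x 130 x 12 mm; origin under its centre; z up. On two cheeks stands a steel tube, the well, open at the top: outer diameter 90 mm, wall 5 mm, rim 145 mm above the bench; the cam is below it. The lever lies on the -x side at the start; its handle sticks out on the +y side, beyond the base.
- well_mouth (a point): Centre of the well's rim, 145 mm above the bench; axes as the stand's.
- cam_axis (a point): Where the cam shaft crosses the middle of the stand, 45 mm above the bench. The shaft runs level along the stand's y axis.
- cam (a joint): Cam and lever angle about the shaft, rad. 0 (the start): lower stop, lever on the stand's -x side, 0.2 rad above level. Grows as the lever swings up (its angle above level is 0.2 + this). 1.371: lever straight up, highest lift (pot 19 mm up); beyond, the lift falls until the stop at 1.95. A spring (0.2 N m at 0, 0.45 at the top) returns it to 0 if let go.
- cam_lever: Cam, shaft and lever in one piece. The lever is a flat steel bar 116 x 20 x 8 mm centred 64 mm along the stand's +y from the stand's middle, with the handle on its end, on the outer side. Origin on the shaft at cam_axis.
- lever_handle (a point): Centre of the free length of the handle, a round black bar of 18 mm diameter parallel to the stand's y axis, from 68 to 140 mm along +y from the stand's middle; this point is 107 mm along +y and 100 mm from the shaft line. The bar is fixed to the lever and can turn between gripping pads.
- lid: Loose grey plastic lid, about 80 g, on the well's rim. Disc 94 mm across, 5 mm thick; under it a locating disc 72 mm across, 4 mm thick (4 mm play in the well). Origin: centre of the locating disc's underside; z up. On top, near the edge at the lid's +x, an upright tab: 22 to 46 mm from the centre along x, 10 mm thick along y, top 37 mm above the origin (28 mm above the disc).
- lid_tab (a point): A point in the lid's tab, midway in its length and thickness, 34 mm along the lid's +x from its centre, 31 mm above the lid's origin, 6 mm below the tab's top; axes as the lid's.
- pot: Loose specimen pot with a white cap, 76 mm diameter, 58 mm tall, inside the well (2 mm play all round) on two ledges; origin under its centre, 81 mm above the bench at the start. The cam pushes its underside up, to 100 mm at the highest lift, where its cap stands 13 mm above the rim. Not to be handled.
- tray: Shallow square steel tray fixed on the bench, 170 x 170 mm, 14 mm high, walls 4 mm, floor 4 to 5 mm thick; origin under its centre, on the bench.
- tube_rack: Bystander: white rack, 60 x 150 mm, 88 mm high with its tubes; origin under its centre.
- tip_box: Bystander: teal box with a white top, 85 x 120 x 56 mm; origin under its centre.
- timer: Bystander: flat black timer, 60 x 70 x 20 mm; origin under its centre.
- marker: Bystander: white pen with blue cap lying flat, 130 x 14 x 14 mm; origin under its centre.
There are look-alikes about, which are no part of the job. Of the things that look like the lid, the smallest one is meant. Of the things like the tray, leave any that is blue; of the rest the larger one is meant.

How it is judged:
By the outcome, as a careful person would: the job done as asked, in the order asked, and still so for the second after the job is handed in, while the arm keeps its last pose, push and grip.
It also fails if it takes over 58 s, if anything falls off the work surface, if the arm or the gripper's body presses on something with over 40 N, if the wrist force passes 120 N, or if a joint passes its speed limit or range.

ROBOT

A 7-joint arm with a two-finger parallel gripper is mounted at the origin on the work surface. World frame = base frame: x ahead of the robot, y to its left, z up, the work surface at z = 0. Lengths are in mm, angles in rad, forces in N, time in s.
With the tool pointing down it reaches from about 350 to 900 mm from the base axis. Payload 7.2 kg.
Tool frame: the origin (TCP) lies midway between the tips of the shut fingers; the grasp point (between the pads) lies 19 mm behind it; z points along the fingers, y is the direction in which the jaws open and shut (so a half turn about z gives the same grasp; the last joint's range is limited). The gripper opens to 88 mm and grips with 3 to 60 N. Pads are 20 mm wide; open, the fingers measure 115 mm over their backs; the gripper's body (75 mm by 178 mm) begins 61 mm behind the grasp point.
Start: joints at [-1.294, 0.411, -0.013, 1.596, 0.006, 1.134, -0.082], TCP at [211.265, 588.214, 222.653] pointing down, gripper open.
Joint ranges: [-2.95, 2.95], [-0.29, 1.99], [-1.47, 1.44], [0.14, 2.54], [-1.03, 4.17], [0.13, 1.85], [-2.86, 2.86]. Speed limits (rad/s): [2.39, 2.39, 3.01, 3.01, 3.14, 3.14, 3.14].

INTERFACE

Orientations are given as a unit quaternion [w, x, y, z].
In Python, from rig import robot gives the robot as it stands.
- The arm moves only by the tool drive_tool, never from a script. Its argument "motion" is text: rows parted by semicolons, each of 7 numbers parted by spaces: the turn, a rotation vector about the world's x, y, z in degrees, then the shift along the world's x, y, z in m, then the closure in counts, from 0 (fully open) to 255 (shut). A call has 1 to 8 rows; each row shifts and turns the commanded pose from where the row before left it; what a row does not reach is not made up. A row lasts 1/12 s, in which the tool goes at most 41.7 mm and 7.16 degrees, less where a joint would pass 70% of its speed; a pose out of reach is approached as far as the arm can. A call with a gripper value outside its range is refused whole. The fingers move at their own pace and stop on an object; "newtons" is the grip in N (left out, the last holds). Time passes only in rows, so rows that do not move let the fingers close. It gives the time, the measured TCP pose, the force and the opening at its end, in the units of the state.
- robot.get_state(): the state, without advancing time (a new reading comes with each control period).
- robot.get_image(name): name is "scene" or "side" or "wrist"; returns a dict with "pixels" (480x640x3 uint8, blue, green, red), "fx", "fy", "cx", "cy" (pixels), "extrinsics" (4x4, takes a point from world to camera coordinates). Camera axes: x right, y up, looking along -z (the intrinsics and any distortion apply to the point x, -y, -z); pixel columns grow to the right and rows downward; lengths in mm; the calibration is good to about 2 mm. A picture is of the moment at which its call begins. There is no depth.
- robot.finish_job(): hands the job in, once; it reports no verdict.
The state is a dict: "clock": time; "joints": joint angles; "joint_vel": joint speeds; "joint_efforts": joint torques, N m; "position": TCP position; "eef_rot": TCP orientation; "wrist_force": force on the tool from outside, world axes, zero at the start; "ft_torque": the same for the moment, N m; "width": finger opening in mm.
Only numpy, scipy, OpenCV 4.12 (cv2) and the standard library are available. Lean on these libraries where they do the work, as an engineer would, in place of code of your own. Each camera call takes 0.05 s, during which the arm holds its last target. There are 200 camera calls.

## Working session

There is one attempt and no reset: what is moved stays moved. The work goes in short steps, Python scripts to look and compute and a tool call to move; the robot and the scene stay as the last step left them, time stands still between calls to the robot, and variables do not carry over. Pictures are saved under pics/ and viewed, about 8 in all and at most 12, crops included, and the job is handed in when it is done.

Besides the shell and the picture viewer there is one more tool, called as name(argument=value, ...) on one line, values as JSON. drive_tool: Moves the arm, as the interface text tells. Its arguments: {"type":"object","properties":{"motion":{"type":"string"},"newtons":{"type":"number"}},"required":["motion"]}

```bash
ls; mkdir -p pics; cat > h.py <<'E'
import numpy as np, cv2, pickle
from rig import robot
def snap(n,f):
    d=robot.get_image(n); cv2.imwrite(f'pics/{f}.png',np.asarray(d['pixels'])); 
    pickle.dump(d,open(f'pics/{f}.pkl','wb')); return d
def load(f): return pickle.load(open(f'pics/{f}.pkl','rb'))
def ray(d,u,v):
    E=np.array(d['extrinsics']);R=E[:3,:3];t=E[:3,3]
    r=R.T@np.array([(u-d['cx'])/d['fx'],-(v-d['cy'])/d['fy'],-1.]); return -R.T@t,r
def atz(d,u,v,z):
    o,r=ray(d,u,v); return (o+r*(z-o[2])/r[2]).round(1)
def proj(d,P):
    E=np.array(d['extrinsics']);p=E[:3,:3]@np.array(P,float)+E[:3,3]
    return (d['cx']+d['fx']*p[0]/-p[2], d['cy']-d['fy']*p[1]/-p[2])
E
python3 - <<'E'
from h import *
a=snap('scene','s0');b=snap('side','e0');
for d in(a,b): print({k:v for k,v in d.items() if k!='pixels'})
print(robot.get_state())
E
```

```text
pics
{'fx': 470.2064492208531, 'fy': 470.2064492208531, 'cx': 315.4373901908771, 'cy': 240.5374980213778, 'extrinsics': array([[-4.83774992e-01,  8.75189546e-01, -2.23935470e-03,
         3.11895525e+02],
       [-7.24725906e-01, -3.99166743e-01,  5.61638916e-01,
         2.64672092e+02],
       [ 4.90646632e-01,  2.73329781e-01,  8.27379425e-01,
        -1.36232138e+03],
       [ 0.00000000e+00,  0.00000000e+00,  0.00000000e+00,
         1.00000000e+00]])}
{'fx': 521.2545067235782, 'fy': 521.2545067235782, 'cx': 321.011434254234, 'cy': 246.83435211655055, 'extrinsics': array([[ 8.99759663e-01, -4.36184395e-01, -1.32560215e-02,
        -5.12280981e+02],
       [ 2.69817120e-01,  5.32189787e-01,  8.02479129e-01,
        -2.09671218e+02],
       [-3.42974154e-01, -7.25615052e-01,  5.96532921e-01,
        -1.13924541e+03],
       [ 0.00000000e+00,  0.00000000e+00,  0.00000000e+00,
         1.00000000e+00]])}
{'clock': 0.1, 'joints': array([-1.29416773,  0.41181058, -0.01270293,  1.59695329,  0.00559026,
        1.13431681, -0.08218706]), 'joint_vel': array([ 0.0004985 , -0.00148156, -0.00018888, -0.00199824, -0.00022113,
        0.00201565, -0.000635  ]), 'joint_efforts': array([ 2.88709743e-03, -5.89094603e+01,  6.43936303e-01, -2.91708076e+01,
       -5.36913110e-02,  1.45725359e-02,  5.71988733e-05]), 'position': array([211.15527149, 587.76096048, 221.90193192]), 'eef_rot': array([-7.62661874e-05,  1.71549160e-01,  9.85175293e-01, -7.22255047e-04]), 'wrist_force': array([ 0.1094023 , -0.00180114,  0.74074861]), 'ft_torque': array([ 0.01043833,  0.00355938, -0.0067797 ]), 'width': 87.52186122030996}
```

View pics/s0.png

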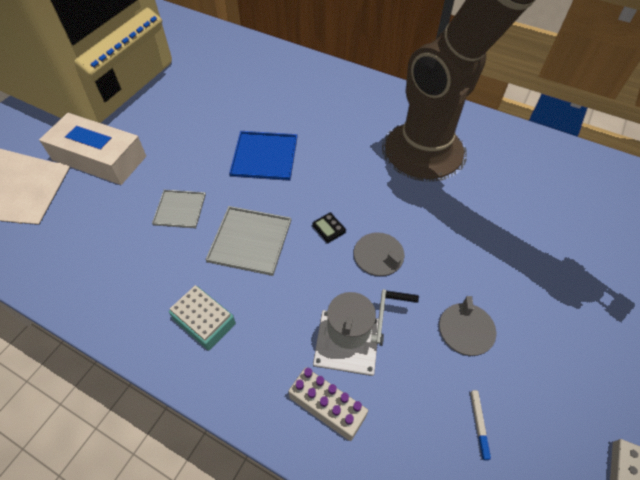

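View pics/e0.png

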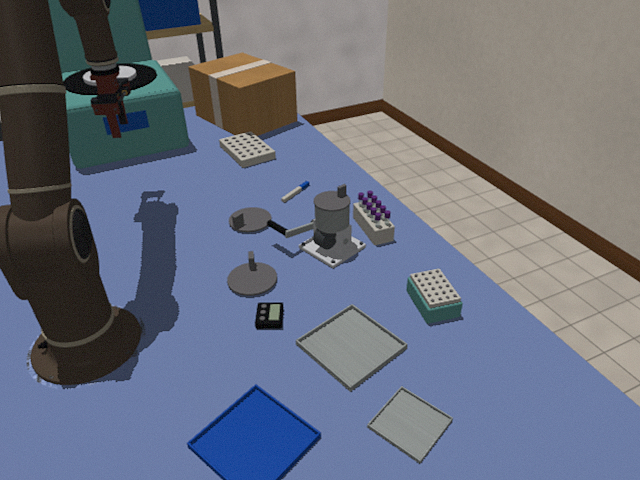

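Scene: the lid candidates are at (351,315) on the well, (379,254) and (468,329) on the bench. The one on the well is smallest and fits. The trays are blue (265,155), small grey (180,208) and large grey (251,240); the large grey one is meant. I'll confirm both in one enlarged crop.

```bash
python3 - <<'E'
from h import *
a=cv2.imread('pics/s0.png');b=cv2.imread('pics/e0.png')
r=lambda im,x,y,w,h,s:cv2.resize(im[y:y+h,x:x+w],None,fx=s,fy=s,interpolation=cv2.INTER_CUBIC)
top=np.hstack([r(a,305,280,133,100,3),r(b,255,175,133,100,3)])
bot=np.hstack([r(a,195,190,133,100,3),r(b,287,295,133,100,3)])
cv2.imwrite('pics/c0.png',np.vstack([top,bot]))
A,B=load('s0'),load('e0')
# size check of disc/tray candidates
for n,(u1,v1,u2,v2,z) in dict(lidwell=(327,317,376,317,154),l2=(353,254,405,254,8),l3=(439,329,497,329,8)).items():
    print(n,np.linalg.norm(atz(A,u1,v1,z)-atz(A,u2,v2,z)),(atz(A,u1,v1,z)+atz(A,u2,v2,z))/2)
for n,c in dict(big=[(228,208),(292,216),(272,273),(208,259)]).items():
    print(n,[atz(A,*p,14) for p in c])
print([atz(B,*p,14) for p in [(352,306),(407,345),(352,388),(297,347)]])
E
```

```text
lidwell 93.54490900097132 [643.    78.15 154.  ]
l2 127.28790201743446 [395.    39.75   8.  ]
l3 128.14230370958688 [479.35 294.2    8.  ]
big [array([ 459. , -362.9,   14. ]), array([ 401.1, -203.5,   14. ]), array([ 569.8, -159. ,   14. ]), array([ 611.3, -315.3,   14. ])]
[array([ 566.3, -170.5,   14. ]), array([ 612.7, -328.1,   14. ]), array([ 455.1, -374.5,   14. ]), array([ 402.1, -229.1,   14. ])]
```

View pics/c0.png

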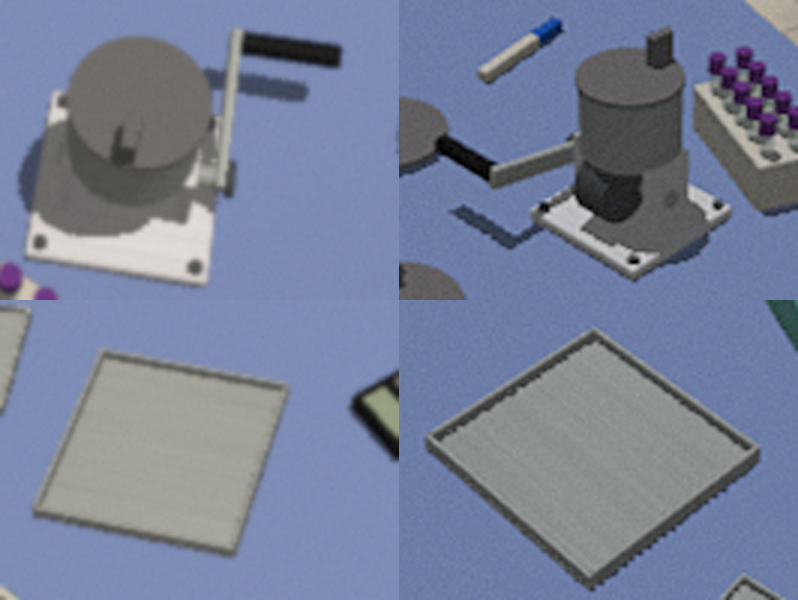

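```bash
python3 - <<'E'
from h import *
A,B=load('s0'),load('e0')
f=lambda d,L,z:[atz(d,*p,z)[:2].tolist() for p in L]
ta=f(A,[(229.3,206.7),(291,218.7),(273.3,274),(206.7,261.3)],14);tb=f(B,[(350.7,390.7),(296.3,341.7),(351.7,305),(407.3,345.7)],14)
print('tray',ta,np.mean(ta,0),'\n',tb,np.mean(tb,0))
print('base A L-top,L-bot,R-bot',f(A,[(323.3,310.7),(314,365.7),(374,375)],12))
print('base B left,bottom,right',f(B,[(299.3,245.7),(332.7,268.3),(366,245.7)],12))
print('lid disc',f(A,[(351.5,317.5)],154),f(B,[(332.5,201.5)],154))
print('tab top',f(A,[(348.5,323)],178+4),f(B,[(342,186.5)],182))
print('handle z~65 outer,inner',f(A,[(418,299),(386,294)],65),f(B,[(268.7,221.7),(286,233)],65))
print('TCP in side', proj(B,[211,588,222]),'tipbox etc')
# other marks: blue tray corners
E
```

```text
tray [[453.8, -362.4], [409.8, -201.4], [570.7, -154.9], [618.1, -314.1]] [ 513.1 -258.2] 
 [[449.8, -379.0], [406.8, -214.6], [567.3, -167.2], [612.2, -330.0]] [ 509.025 -272.7  ]
base A L-top,L-bot,R-bot [[596.5, -6.3], [717.8, 37.0], [674.8, 155.9]]
base B left,bottom,right [[553.8, 100.8], [590.1, -25.2], [712.8, 20.2]]
lid disc [[643.9, 78.6]] [[630.3, 55.2]]
tab top [[668.9, 83.0]] [[663.3, 67.6]]
handle z~65 outer,inner [[495.8, 171.6], [518.1, 106.0]] [[497.3, 170.2], [518.2, 100.6]]
TCP in side (np.float64(119.60121456582894), np.float64(129.7171387024885)) tipbox etc
```

The well lid measures 94 mm against 128 mm for the bench ones, and the large grey tray about 167 mm, so both are confirmed. The two fixed cameras disagree by about 15 mm in y, so I'll go near and use the wrist camera.

drive_tool(motion="0 0 2.3 0.023 -0.032 0.007 0;0 0 2.3 0.023 -0.032 0.007 0;0 0 2.3 0.023 -0.032 0.007 0;0 0 2.3 0.023 -0.032 0.007 0;0 0 2.3 0.023 -0.032 0.007 0;0 0 2.3 0.023 -0.032 0.007 0;0 0 2.3 0.023 -0.032 0.007 0;0 0 2.3 0.023 -0.032 0.007 0", newtons=25)

```text
clock: 0.77
position: [395.9, 330.3, 278.9]
eef_rot: [-0.0, 0.011, 1.0, -0.0]
wrist_force: [0.9, 1.0, -0.4]
width: 87.7
```

drive_tool(motion="0 0 2.3 0.023 -0.032 0.007 0;0 0 2.3 0.023 -0.032 0.007 0;0 0 2.3 0.023 -0.032 0.007 0;0 0 2.3 0.023 -0.032 0.007 0;0 0 2.3 0.023 -0.032 0.007 0;0 0 2.3 0.023 -0.032 0.007 0;0 0 2.3 0.023 -0.032 0.007 0;0 0 2.3 0.023 -0.032 0.007 0")

```text
clock: 1.43
position: [579.9, 74.4, 334.8]
eef_rot: [-0.0, -0.149, 0.989, 0.0]
wrist_force: [0.0, 1.1, -0.7]
width: 87.9
```

```bash
python3 - <<'E'
from h import *
d=snap('wrist','w1');a=snap('scene','s1');print(robot.get_state())
print(np.array(d['extrinsics']).round(3).tolist(),d['fx'])
for n,P in dict(well=[635.7,74.8,150],tab=[668,86.5,178],hand=[507,142,65]).items(): print(n,proj(d,P))
E
```

```text
{'clock': 1.5333, 'joints': array([-0.40775503,  0.27016079,  0.26510014,  1.54503784, -0.06827423,
        1.33437615,  1.72441394]), 'joint_vel': array([-0.0618143 , -0.02096992, -0.0782249 ,  0.05886131, -0.02310047,
       -0.00650779, -0.12841092]), 'joint_efforts': array([ 1.06105080e-02, -4.79216230e+01,  2.59293191e+00, -3.19838762e+01,
       -1.26176267e-01,  1.60492896e-01,  1.67981096e+00]), 'position': array([582.05568298,  68.8581992 , 335.19187701]), 'eef_rot': array([ 7.89469940e-04, -1.44273320e-01,  9.89535925e-01, -1.79978956e-03]), 'wrist_force': array([-0.32119417, -0.09769526, -0.61661018]), 'ft_torque': array([ 0.05845309, -0.01264539,  0.03580642]), 'width': 87.58305346243597}
[[-0.295, 0.955, 0.001, 100.847], [-0.914, -0.282, -0.29, 618.447], [-0.277, -0.086, 0.957, -330.54], [0.0, 0.0, 0.0, 1.0]] 389.47916807268444
well (np.float64(304.7243333857728), np.float64(265.69148129846803))
tab (np.float64(305.78222254969575), np.float64(312.2895708538388))
hand (np.float64(401.1785477509694), np.float64(148.0599500300208))
```

View pics/w1.png

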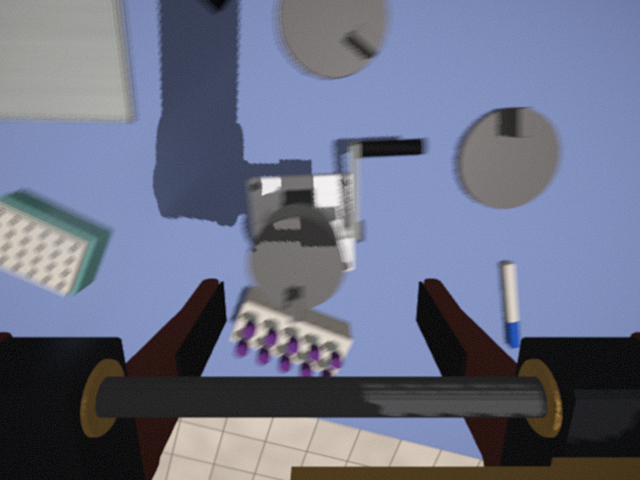

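The wrist view shows the lid at about (297,256), its tab at about (292,293) and the handle at about (392,147). The arm was still settling, so I'll retake it as a crop.

```bash
python3 - <<'E'
from h import *
d=snap('wrist','w2');d=snap('wrist','w2');s=robot.get_state();print(s['position'],s['joint_vel'].round(3))
im=cv2.imread('pics/w2.png')[130:330,225:440];cv2.imwrite('pics/w2c.png',cv2.resize(im,None,fx=3,fy=3,interpolation=cv2.INTER_CUBIC)[:600])
for n,P in dict(well=[635.7,74.8,150],tab=[668,86.5,178],hand=[507,142,65]).items(): print(n,proj(d,P))
E
```

```text
[579.35262509  75.25801431 334.09887069] [-0.037 -0.012 -0.037  0.021 -0.006 -0.    -0.011]
well (np.float64(307.5152821123524), np.float64(265.91365883327927))
tab (np.float64(308.9758314840814), np.float64(312.55008603306123))
hand (np.float64(403.0973029686628), np.float64(147.3745759819413))
```

View pics/w2c.png

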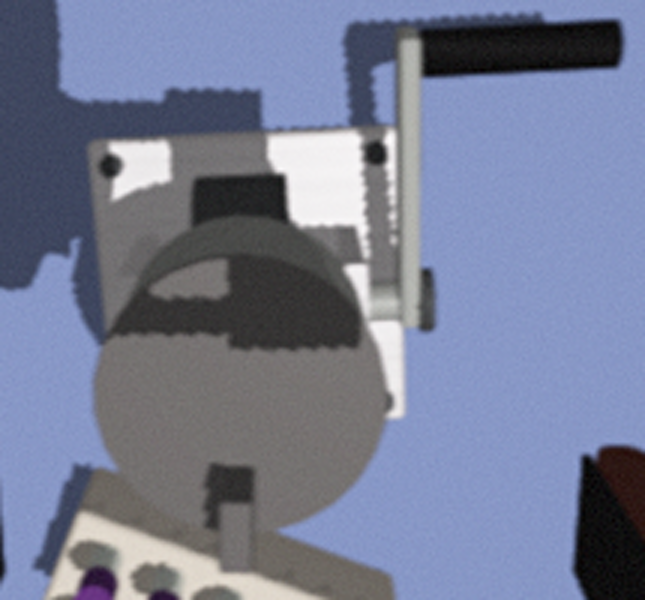

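```bash
python3 - <<'E'
from h import *
d=load('w2'); f=lambda u,v,z:atz(d,225+u/3,130+v/3,z)[:2]
c=f(240,391,150);print('lid c',c)
print('edges L R top bot',f(94,390,150),f(386,390,150),f(240,252,150),f(240,530,150))
t=f(236,571,178);print('tab outer top',t,'vec',t-c,np.degrees(np.arctan2(*(t-c)[::-1])))
print('tab sides',f(219,535,178),f(253,535,178))
b=[f(90,142,12),f(393,127,12),f(404,415,12)];print('base',b,'centre',(b[0]+b[2])/2)
h=[f(425,50,65),f(620,43,65)];print('handle inner, outer',h,np.degrees(np.arctan2(*(h[1]-h[0])[::-1]))-90)
E
```

```text
lid c [631.  71.]
edges L R top bot [643.9  26.9] [617.4 114.9] [587.8  58.6] [677.4  84.3]
tab outer top [677.   84.1] vec [46.  13.1] 15.896031370191066
tab sides [666.8  75.8] [663.9  85.6]
base [array([594.3,  -9.8]), array([552.4, 108.2]), array([671.7, 152.6])] centre [633.   71.4]
handle inner, outer [array([517.6, 104.1]), array([495.1, 170.4])] 18.745492012427903
```

Lid centre is (631.5,71), yaw about 16.3°, and tab at (664.5,81). Stand centre is (633,72), yaw about 19.6°. The wrist camera agrees with the scene camera to about 4 mm, so the side camera is the odd one out. Next I'll approach the tab.

drive_tool(motion="0 0 -0.2 0.0213 0.0014 -0.031 139;0 0 -0.2 0.0213 0.0014 -0.031 139;0 0 -0.2 0.0213 0.0014 -0.031 139;0 0 -0.2 0.0213 0.0014 -0.031 139;0 0 0 0 0 -0.008 139;0 0 0 0 0 -0.008 139;0 0 0 0 0 0 139;0 0 0 0 0 0 139")

```text
clock: 2.3
position: [663.9, 82.7, 195.8]
eef_rot: [0.0, -0.142, 0.99, 0.0]
wrist_force: [-0.3, -0.0, 0.9]
width: 40.8
```

```bash
python3 - <<'E'
from h import *
d=snap('wrist','w3');s=robot.get_state();print(s['position'],s['eef_rot'],s['width'],s['joint_vel'].round(3))
import math
c=math.cos(math.radians(16.3));q=math.sin(math.radians(16.3))
im=d['pixels'].copy() if hasattr(d['pixels'],'copy') else np.array(d['pixels'])
for x,y in [(22,5),(22,-5),(46,5),(46,-5)]:
    u,v=proj(d,[631.5+c*x-q*y,71.2+q*x+c*y,178]);print(u,v);cv2.circle(im,(int(u),int(v)),2,(0,0,255),-1)
cv2.imwrite('pics/w3.png',im)
E
```

```text
[664.42501407  82.47657111 196.69224035] [ 1.15888307e-03 -1.41582854e-01  9.89925681e-01  3.12934368e-04] 39.86781765045812 [ 0.005 -0.011  0.003 -0.011  0.    -0.003  0.002]
328.97046216145463 263.13515373577985
308.55525380887843 263.1412732924264
328.68276198246684 307.4136154458106
308.9895541919823 307.42144117020814
```

View pics/w3.png

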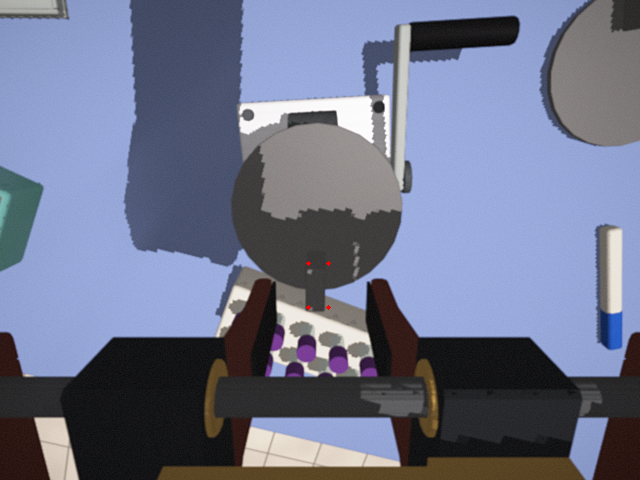

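The tab is about 3 px left and 4 px farther out than predicted, so I'll correct by (+2,-2.5) mm, descend and grip.

drive_tool(motion="0 0 0 0.002 -0.0025 -0.01 139;0 0 0 0 0 -0.01 139;0 0 0 0 0 -0.01 139;0 0 0 0 0 -0.009 139;0 0 0 0 0 0 139;0 0 0 0 0 0 255;0 0 0 0 0 0 255;0 0 0 0 0 0 255", newtons=25)

```text
clock: 3.02
position: [666.8, 79.3, 156.1]
eef_rot: [0.0, -0.141, 0.99, 0.0]
wrist_force: [-0.4, 0.8, 0.1]
width: 23.4
```

drive_tool(motion="0 0 0 0 0 0 255;0 0 0 0 0 0 255;0 0 0 0 0 0 255")

```text
clock: 3.27
position: [666.7, 79.4, 156.1]
eef_rot: [0.0, -0.141, 0.99, 0.0]
wrist_force: [-0.6, -0.6, 1.4]
width: 10.2
```

drive_tool(motion="0.7 -2.4 0 -0.0005 -0.0002 0.0035 255;0.7 -2.4 0 -0.0007 -0.0002 0.0034 255;0.7 -2.4 0 -0.0008 -0.0002 0.0034 255;0.7 -2.4 0 -0.001 -0.0003 0.0034 255;0 0 0 0 0 0 255")

```text
clock: 3.68
position: [662.5, 77.6, 170.2]
eef_rot: [0.087, -0.14, 0.986, 0.013]
wrist_force: [0.3, 0.0, -0.9]
width: 9.9
```

drive_tool(motion="0.7 -2.4 0 -0.0011 -0.0003 0.0033 255;0.7 -2.4 0 -0.0012 -0.0004 0.0033 255;0.7 -2.4 0 -0.0014 -0.0004 0.0032 255;0.7 -2.4 0 -0.0015 -0.0004 0.0031 255;0.7 -2.4 0 -0.0017 -0.0005 0.0031 255;0 0 0 0 0 0 255;0 0 0 0 0 0 255")

```text
clock: 4.27
position: [656.4, 76.3, 185.4]
eef_rot: [0.192, -0.138, 0.971, 0.028]
wrist_force: [-0.3, -0.1, -0.4]
width: 9.6
```

```bash
python3 - <<'E'
from h import *
s=robot.get_state();print(s['position'],s['wrist_force'],s['ft_torque'],s['width'])
r=lambda im,x,y,w,h,k:cv2.resize(im[y:y+h,x:x+w],None,fx=k,fy=k,interpolation=cv2.INTER_CUBIC)
a=snap('scene','s4');b=snap('side','e4')
A=np.array(a['pixels']);B=np.array(b['pixels'])
cv2.imwrite('pics/c4.png',np.hstack([r(A,295,240,133,150,3),r(B,255,140,133,150,3)]))
E
```

```text
[656.38738077  76.31122705 185.39698756] [-0.25003671 -0.08309019 -0.39661727] [-0.05085431  0.38506233  0.01334542] 9.613909758835748
```

View pics/c4.png

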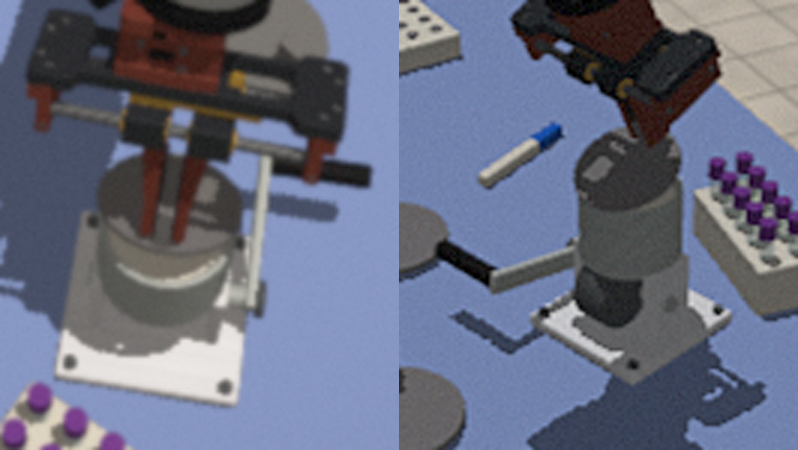

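The lid is tilted about 22°, with its -x edge at the rim. I'll nudge it down slightly to be sure it bears on the rim.

drive_tool(motion="0 0 0 0 0 -0.001 255;0 0 0 0 0 -0.0005 255;0 0 0 0 0 0 255;0 0 0 0 0 0 255")

```text
clock: 4.7
position: [657.1, 76.6, 184.2]
eef_rot: [0.193, -0.139, 0.971, 0.028]
wrist_force: [-0.6, 0.2, 3.4]
width: 9.9
```

Contact is confirmed at +3.4 N while aslant. Now I'll lift, level and carry it to the tray.

drive_tool(motion="0 0 0 0 0 0.01 255;0 0 0 0 0 0.02 255;0 0 0 0 0 0.025 255;0 0 0 0 0 0.025 255;-0.7 2.4 0 0 0 0.01 255;-0.7 2.4 0 0 0 0 255;-0.7 2.4 0 0 0 0 255;-0.7 2.4 0 0 0 0 255", newtons=35)

```text
clock: 5.37
position: [656.3, 76.3, 275.0]
eef_rot: [0.107, -0.14, 0.984, 0.015]
wrist_force: [-0.3, 0.0, -0.8]
width: 9.8
```

drive_tool(motion="-0.7 2.4 0 0 0 0 255;-0.7 2.4 0 -0.004 -0.014 0 255;-0.7 2.4 0 -0.007 -0.022 0 255;-0.7 2.4 0 -0.009 -0.03 0 255;-0.7 2.4 0 -0.01 -0.034 0 255;0 0 -4 -0.01 -0.034 0 255;0 0 -4 -0.01 -0.034 0 255;0 0 -4 -0.01 -0.034 0 255")

```text
clock: 6.03
position: [595.7, -127.2, 274.1]
eef_rot: [-0.0, -0.035, 0.999, -0.0]
wrist_force: [0.8, -0.5, -0.5]
width: 9.7
```

drive_tool(motion="0 0 -4 -0.01 -0.034 0 255;0 0 -4 -0.01 -0.034 0 255;0 0 -4 -0.01 -0.034 -0.01 255;0 0 -4 -0.01 -0.022 -0.02 255;0 0 -2 -0.008 -0.01 -0.02 255;0 0 0 -0.004 -0.004 -0.02 255;0 0 0 0 0 -0.01 255;0 0 0 0 0 0 255")

```text
clock: 6.7
position: [543.4, -262.8, 191.9]
eef_rot: [-0.002, 0.12, 0.993, 0.001]
wrist_force: [0.5, 0.8, -0.2]
width: 9.9
```

```bash
python3 - <<'E'
from h import *
s=robot.get_state();print(s['position'],s['eef_rot'],s['wrist_force'],s['width'],s['joints'].round(2))
d=snap('wrist','w5');d=snap('wrist','w5');a=snap('scene','s5')
r=lambda im,x,y,w,h,k:cv2.resize(im[y:y+h,x:x+w],None,fx=k,fy=k,interpolation=cv2.INTER_CUBIC)
cv2.imwrite('pics/c5.png',np.hstack([r(np.array(d['pixels']),0,0,640,480,.7),r(np.array(a['pixels']),190,150,140,134,2.5)]))
E
```

```text
[ 543.39183827 -262.80624073  191.94132753] [-1.95658258e-03  1.19781426e-01  9.92798221e-01  5.22675425e-04] [ 0.52220581  0.84964155 -0.15664868] 9.87448500354843 [ 0.04  0.42  0.45  1.71 -0.21  1.06  1.89]Traceback (most recent call last):
  File "<stdin>", line 5, in <module>
    return _nx.concatenate(arrs, 1, dtype=dtype, casting=casting)
           ~~~~~~~~~~~~~~~^^^^^^^^^^^^^^^^^^^^^^^^^^^^^^^^^^^^^^^
ValueError: all the input array dimensions except for the concatenation axis must match exactly, but along dimension 0, the array at index 0 has size 336 and the array at index 1 has size 335
```

```bash
python3 - <<'E'
from h import *
d=load('w5');a=load('s5')
A=np.array(a['pixels'])[150:284,190:330]
cv2.imwrite('pics/c5.png',np.hstack([cv2.resize(np.array(d['pixels']),(448,336)),cv2.resize(A,(350,336))]))
E
```

```text
(no output)
```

View pics/c5.png

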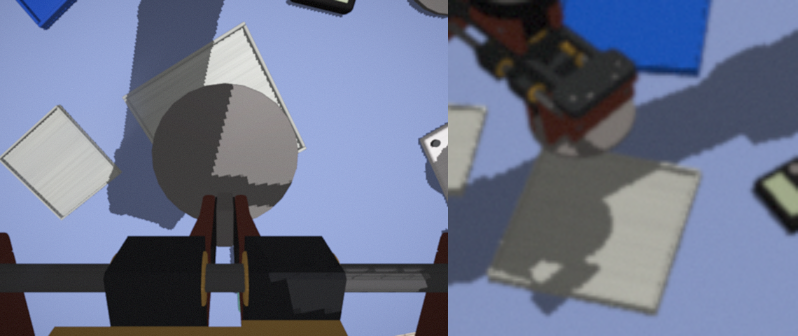

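The lid is level in the grip. The tray corners in the wrist half are at (127,97), (247,25) and (302,150).

```bash
python3 - <<'E'
from h import *
d=load('w5');k=640/448
p=[atz(d,u*k,v*k,14) for u,v in[(127,97),(247,25),(302,150)]];print(p,(p[0]+p[2])/2)
s=robot.get_state();print(s['position'],s['eef_rot'])
l=atz(d,225*k,154*k,177+9.);print('lid disc centre now',l)
E
```

```text
[array([ 454.4, -363.2,   14. ]), array([ 411.8, -205. ,   14. ]), array([ 570. , -167.5,   14. ])] [ 512.2  -265.35   14.  ]
[ 545.67894373 -262.93111746  194.95376214] [6.15120874e-04 1.18972857e-01 9.92897316e-01 1.03072041e-05]
lid disc centre now [ 509.  -254.7  186. ]
```

drive_tool(motion="0 0 0 0.001 -0.003 -0.02 255;0 0 0 0.001 -0.003 -0.03 255;0 0 0 0.001 -0.003 -0.035 255;0 0 0 0 0 -0.035 255;0 0 0 0 0 -0.025 255;0 0 0 0 0 -0.015 255;0 0 0 0 0 0 255;0 0 0 0 0 0 255")

```text
clock: 7.52
position: [548.4, -272.2, 34.4]
eef_rot: [0.0, 0.119, 0.993, 0.0]
wrist_force: [0.7, 0.5, -0.8]
width: 9.7
```

drive_tool(motion="0 0 0 0 0 -0.005 255;0 0 0 0 0 -0.003 255;0 0 0 0 0 -0.002 255;0 0 0 0 0 0 255;0 0 0 0 0 0 255")

```text
clock: 7.93
position: [547.8, -272.6, 24.3]
eef_rot: [0.0, 0.12, 0.993, 0.0]
wrist_force: [0.1, -0.1, -0.3]
width: 9.9
```

Next, small downward steps until contact.

drive_tool(motion="0 0 0 0 0 -0.001 255;0 0 0 0 0 -0.001 255;0 0 0 0 0 -0.001 255;0 0 0 0 0 0 255;0 0 0 0 0 0 255")

```text
clock: 8.35
position: [547.5, -272.6, 20.7]
eef_rot: [-0.0, 0.12, 0.993, 0.0]
wrist_force: [1.1, 0.2, -0.5]
width: 9.5
```

drive_tool(motion="0 0 0 0 0 -0.001 255;0 0 0 0 0 0 255;0 0 0 0 0 0 255;0 0 0 0 0 0 255")

```text
clock: 8.68
position: [547.6, -272.6, 19.8]
eef_rot: [0.0, 0.12, 0.993, 0.0]
wrist_force: [-0.7, 0.2, -0.4]
width: 9.6
```

drive_tool(motion="0 0 0 0 0 -0.0007 255;0 0 0 0 0 0 255;0 0 0 0 0 0 255;0 0 0 0 0 0 255")

```text
clock: 9.02
position: [547.6, -272.6, 19.1]
eef_rot: [-0.0, 0.12, 0.993, 0.0]
wrist_force: [0.2, 0.8, -0.8]
width: 9.5
```

drive_tool(motion="0 0 0 0 0 -0.0007 255;0 0 0 0 0 0 255;0 0 0 0 0 0 255;0 0 0 0 0 0 255")

```text
clock: 9.35
position: [547.6, -272.6, 19.0]
eef_rot: [0.0, 0.12, 0.993, 0.0]
wrist_force: [-1.7, 0.5, 4.8]
width: 9.9
```

drive_tool(motion="0 0 0 0 0 -0.0007 255;0 0 0 0 0 0 255;0 0 0 0 0 0 255;0 0 0 0 0 0 255")

```text
clock: 9.68
position: [547.7, -272.7, 19.0]
eef_rot: [0.0, 0.12, 0.993, 0.0]
wrist_force: [-2.4, 1.3, 12.0]
width: 10.4
```

In contact. I'll unload, then open gently and lift away.

drive_tool(motion="0 0 0 0 0 0.0008 255;0 0 0 0 0 0 255;0 0 0 0 0 0 200;0 0 0 0 0 0 150;0 0 0 0 0 0 139;0 0 0 0 0 0 139;0 0 0 0 0 0.01 139;0 0 0 0 0 0.02 139")

```text
clock: 10.35
position: [546.0, -271.8, 47.1]
eef_rot: [-0.002, 0.12, 0.993, 0.0]
wrist_force: [0.0, 0.1, -0.1]
width: 40.0
```

drive_tool(motion="0 0 0 0 0 0.03 139;0 0 0 0 0 0.04 139;0 0 0 0 0 0.04 139;0 0 0 0 0 0.04 139;0 0 0 0 0 0.02 139;0 0 0 0 0 0 139")

```text
clock: 10.85
position: [549.7, -274.1, 224.9]
eef_rot: [0.004, 0.12, 0.993, -0.001]
wrist_force: [-0.1, -0.5, 0.9]
width: 39.6
```

```bash
python3 - <<'E'
from h import *
d=snap('wrist','w6');d=snap('wrist','w6');s=robot.get_state();print(s['position'],s['eef_rot'],s['width'],s['joints'].round(2))
a=snap('scene','s6');b=snap('side','e6')
cr=lambda x,y0,y1,x0,x1:cv2.resize(np.array(x['pixels'])[y0:y1,x0:x1],(390,290),interpolation=cv2.INTER_CUBIC)
cv2.imwrite('pics/c6.png',np.vstack([np.hstack([cr(d,0,480,0,640),cr(b,290,395,282,424)]),np.hstack([cr(a,180,285,190,332),cr(a,260,390,290,465)])]))
E
```

```text
[ 547.79143592 -272.6457707   219.72893411] [ 1.04613617e-03  1.19720452e-01  9.92807089e-01 -4.52911696e-05] 40.064726880082574 [ 0.04  0.41  0.46  1.66 -0.2   1.12  1.89]
```

View pics/c6.png

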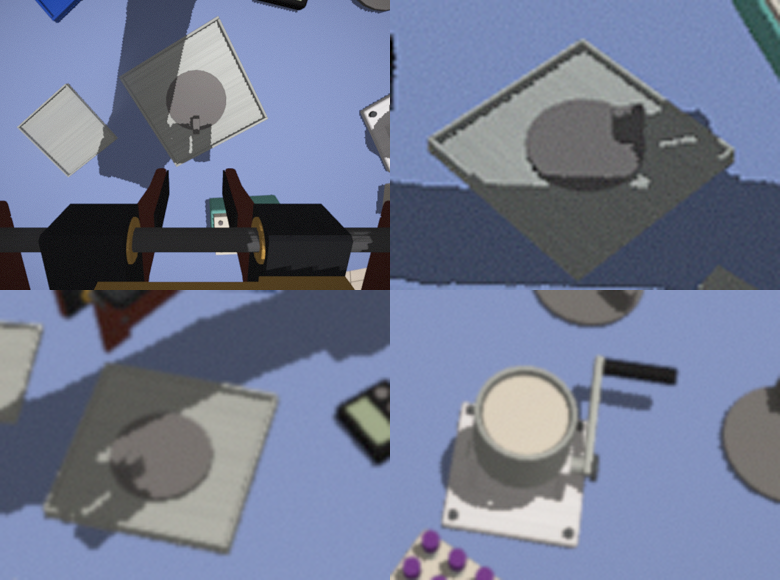

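The lid lies flat in the large tray with its tab up. The well is open with the pot inside and the stand is undisturbed. Now to above the handle at (504,142.5), turning the jaws to yaw 19.6°.

drive_tool(motion="0 0 -4.5 -0.002 0.02 0 110;0 0 -4.5 -0.003 0.03 0 110;0 0 -4.5 -0.0035 0.0345 0 110;0 0 -4.5 -0.0035 0.0345 0 110;0 0 -4.5 -0.0035 0.0345 0 110;0 0 -4.5 -0.0035 0.0345 0 110;0 0 -4.5 -0.0035 0.0345 0 110;0 0 -4.5 -0.0035 0.0345 0 110")

```text
clock: 11.72
position: [520.2, -14.0, 217.1]
eef_rot: [-0.001, 0.423, 0.906, -0.001]
wrist_force: [0.6, -0.0, 0.2]
width: 50.0
```

drive_tool(motion="0 0 -4.5 -0.0035 0.0345 0 110;0 0 -4.5 -0.0035 0.0345 0 110;0 0 -4.5 -0.0035 0.0345 0 110;0 0 -4.5 -0.0035 0.0345 0 110;0 0 -2.6 -0.003 0.02 -0.02 110;0 0 0 0 0 -0.03 110;0 0 0 0 0 -0.02 110;0 0 0 0 0 0 110")

```text
clock: 12.38
position: [501.0, 142.0, 143.6]
eef_rot: [-0.002, 0.575, 0.818, -0.004]
wrist_force: [-1.1, -0.9, -0.6]
width: 50.1
```

```bash
python3 - <<'E'
from h import *
d=snap('wrist','w7');d=snap('wrist','w7');s=robot.get_state();print(s['position'],s['eef_rot'],s['width'],s['joints'].round(2))
q=s['eef_rot'];print('jaw yaw',np.degrees(2*np.arctan2(q[2],q[1]))-90)
im=np.array(d['pixels'])
for w in(68,110,140):
    P=[633-98*.942-w*.335,72-98*.335+w*.942,65];u,v=proj(d,P);print(w,P,u,v);cv2.circle(im,(int(u),int(v)),2,(0,0,255),-1)
cv2.imwrite('pics/w7.png',im)
E
```

```text
[503.72850616 141.73469147 147.56141287] [-5.88571154e-04  5.76322207e-01  8.17220679e-01 -1.65208625e-03] 49.97034664711452 [-0.75  0.34  0.47  1.95 -0.2   0.9   0.17]
jaw yaw 19.615316110413602
68 [517.904, 103.226, 65] 324.4717192551453 302.5884888964934
110 [503.83399999999995, 142.79, 65] 324.7401309067945 244.170187247836
140 [493.784, 171.04999999999998, 65] 324.94822071239383 198.88059956110527
```

View pics/w7.png

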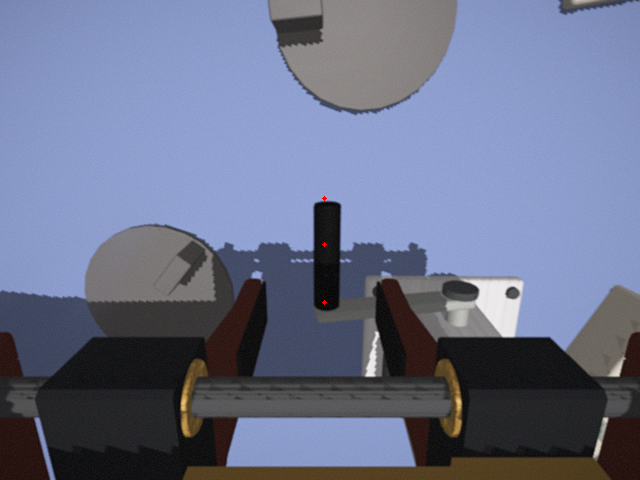

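The handle spans rows 203–308 at column 327, about 3 mm off prediction, so I'll correct by (+2.5,-1.2) mm, descend to grasp height 65 mm and grip.

drive_tool(motion="0 0 0 0.0025 -0.0012 -0.015 110;0 0 0 0 0 -0.025 110;0 0 0 0 0 -0.025 110;0 0 0 0 0 -0.02 110;0 0 0 0 0 -0.0165 110;0 0 0 0 0 0 110;0 0 0 0 0 0 255;0 0 0 0 0 0 255", newtons=30)

```text
clock: 13.15
position: [508.2, 141.2, 48.6]
eef_rot: [0.001, 0.576, 0.817, 0.001]
wrist_force: [0.2, -0.5, 0.1]
width: 39.9
```

drive_tool(motion="0 0 0 0 0 0 255;0 0 0 0 0 0 255;0 0 0 0 0 0 255;0 0 0 0 0 0 255")

```text
clock: 13.48
position: [505.8, 140.9, 47.5]
eef_rot: [-0.001, 0.576, 0.817, -0.001]
wrist_force: [-4.9, -1.9, 7.2]
width: 17.5
```

Gripped at 17.5 mm. Swinging along the arc.

drive_tool(motion="0 0 0 0.0023 0.0008 0.0095 255;0 0 0 0.0031 0.0011 0.0092 255;0 0 0 0.004 0.0014 0.0088 255;0 0 0 0.0048 0.0017 0.0084 255;0 0 0 0 0 0 255")

```text
clock: 13.9
position: [518.1, 145.2, 83.9]
eef_rot: [-0.003, 0.576, 0.817, -0.003]
wrist_force: [-13.8, -4.8, 5.3]
width: 17.4
```

drive_tool(motion="0 0 0 0.0044 0.0016 0.0087 255;0 0 0 0.0062 0.0022 0.0072 255;0 0 0 0.0069 0.0024 0.0066 255;0 0 0 0.0074 0.0026 0.0058 255;0 0 0 0 0 0 255")

```text
clock: 14.32
position: [540.8, 153.3, 112.8]
eef_rot: [-0.005, 0.576, 0.817, -0.005]
wrist_force: [-26.0, -8.0, 26.6]
width: 17.2
```

Radial force is growing faster than expected (37 N inward), so I'll look before going on.

```bash
python3 - <<'E'
from h import *
s=robot.get_state();print(s['position'],s['eef_rot'],s['wrist_force'],s['ft_torque'],s['width'])
w=snap('wrist','w8');a=snap('scene','s8');b=snap('side','e8');s=robot.get_state();print(s['position'],s['wrist_force'],s['ft_torque'])
cr=lambda x,y0,y1,x0,x1:cv2.resize(np.array(x['pixels'])[y0:y1,x0:x1],(400,300),interpolation=cv2.INTER_CUBIC)
cv2.imwrite('pics/c8.png',np.vstack([np.hstack([cr(b,140,284,220,412),cr(a,230,374,290,482)]),np.hstack([cr(w,0,480,0,640),cr(w,210,390,240,480)])]))
E
```

```text
[540.78503685 153.28255321 112.80349634] [-0.00459584  0.57625276  0.81724611 -0.00451932] [-26.00936959  -8.00449184  26.56950975] [-1.78673636  5.96533927  0.0788801 ] 17.23582347092575
[540.57624329 153.21547557 112.63730697] [-25.72656495  -6.67229405  24.55929454] [-1.72775113  5.71574684  0.07506081]
```

View pics/c8.png

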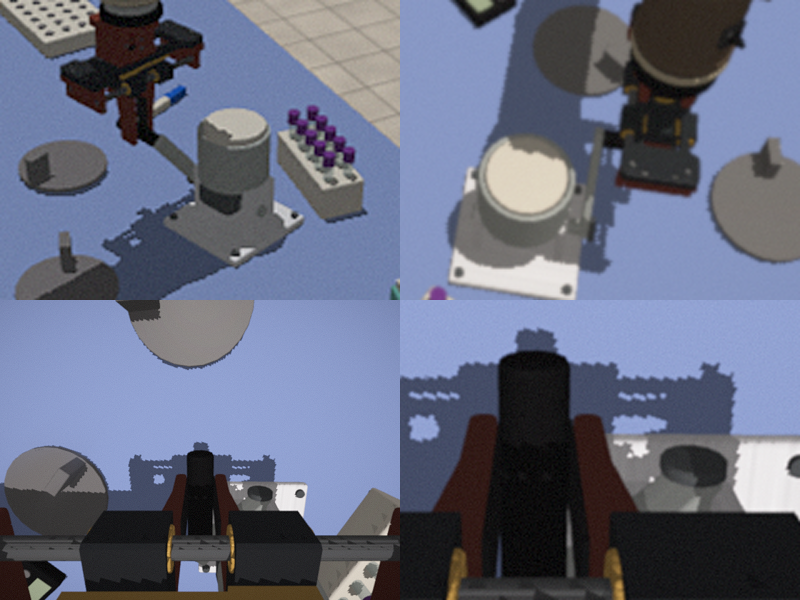

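The bar is properly between the pads. It turns against the pads and rolls, which winds up the side load. I'll reduce the grip to 12 N (the jaws still capture the bar sideways) and back off 2.5 mm.

drive_tool(motion="0 0 0 -0.0012 -0.0004 0 255;0 0 0 -0.0012 -0.0004 0 255;0 0 0 0 0 0 255;0 0 0 0 0 0 255", newtons=12)

```text
clock: 14.8
position: [540.9, 153.7, 112.4]
eef_rot: [-0.002, 0.576, 0.817, -0.002]
wrist_force: [-14.0, -2.7, 10.5]
width: 17.6
```

drive_tool(motion="0 0 0 0 0 0.0015 255;0 0 0 0 0 0.0015 255;0 0 0 0 0 0 255;0 0 0 0 0 0 255")

```text
clock: 15.13
position: [543.3, 154.4, 114.8]
eef_rot: [-0.0, 0.576, 0.817, -0.0]
wrist_force: [-5.3, -1.4, 0.3]
width: 17.5
```

drive_tool(motion="0 0 0 0.004 0.0014 0.0032 255;0 0 0 0.004 0.0014 0.0032 255;0 0 0 0.0042 0.0015 0.0027 255;0 0 0 0.0043 0.0015 0.0027 255;0 0 0 0 0 0 255;0 0 0 0 0 0 255")

```text
clock: 15.63
position: [560.0, 160.3, 126.7]
eef_rot: [-0.0, 0.576, 0.817, -0.0]
wrist_force: [-7.0, 0.4, 0.5]
width: 17.7
```

drive_tool(motion="0 0 0 0.0044 0.0016 0.0022 255;0 0 0 0.0044 0.0015 0.0022 255;0 0 0 0.0045 0.0016 0.0017 255;0 0 0 0.0045 0.0016 0.0017 255;0 0 0 0 0 0 255;0 0 0 0 0 0 255")

```text
clock: 16.13
position: [578.0, 166.7, 134.7]
eef_rot: [-0.0, 0.576, 0.817, 0.0]
wrist_force: [-6.8, -0.5, 3.7]
width: 17.9
```

drive_tool(motion="0 0 0 0.005 0.0018 0.0013 255;0 0 0 0.005 0.0018 0.001 255;0 0 0 0.005 0.0018 0.0007 255;0 0 0 0.005 0.0018 0.0003 255;0 0 0 0 0 0 255;0 0 0 0 0 0 255;0 0 0 0 0 0 255")

```text
clock: 16.72
position: [598.5, 173.7, 138.4]
eef_rot: [0.0, 0.576, 0.817, 0.0]
wrist_force: [-5.6, -0.3, 4.7]
width: 17.5
```

```bash
python3 - <<'E'
from h import *
w=snap('wrist','w9');w=snap('wrist','w9');a=snap('scene','s9');b=snap('side','e9');s=robot.get_state();print(s['position'],s['wrist_force'],s['width'])
for n,d in dict(a=a,b=b).items():
    for k,P in dict(axis64=[635.2-64*.335,69.9+64*.942,45],end_up=[635.2-64*.335,69.9+64*.942,145],hand140=[635.2-140*.335,69.9+140*.942,145]).items(): print(n,k,np.round(proj(d,P)))
cr=lambda x,y0,y1,x0,x1:cv2.resize(np.array(x['pixels'])[y0:y1,x0:x1],(400,300),interpolation=cv2.INTER_CUBIC)
cv2.imwrite('pics/c9.png',np.vstack([np.hstack([cr(b,164,284,250,410),cr(a,240,360,300,460)]),np.hstack([cr(w,0,480,0,640),cr(a,160,310,170,370)])]))
E
```

```text
[598.43371209 173.67578904 138.37856027] [-5.89216303e+00 -4.92307199e-03  3.79259434e+00] 17.730631080842247
a axis64 [377. 339.]
a end_up [382. 319.]
a hand140 [422. 325.]
b axis64 [315. 224.]
b end_up [314. 192.]
b hand140 [294. 183.]
```

View pics/c9.png

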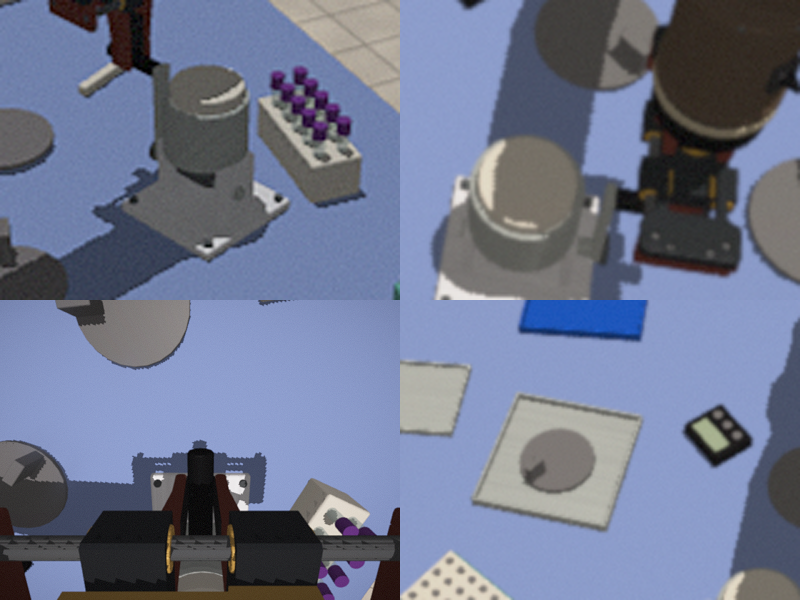

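The lever is upright: the bar at column 201 lies over the base's mid column 200 in the wrist view, and TCP is 0.1 mm from the shaft plane. The pot's cap stands above the rim, and the lid is flat in the tray. I'll check that it's steady, then hand in.

drive_tool(motion="0 0 0 0 0 0 255;0 0 0 0 0 0 255;0 0 0 0 0 0 255;0 0 0 0 0 0 255;0 0 0 0 0 0 255;0 0 0 0 0 0 255")

```text
clock: 17.42
position: [598.4, 173.7, 138.4]
eef_rot: [0.0, 0.576, 0.817, 0.0]
wrist_force: [-5.4, -0.6, 3.3]
width: 17.3
```

```bash
python3 -c "
from rig import robot
s=robot.get_state();print(s['clock'],s['position'],s['wrist_force'],s['width']);print(robot.finish_job())"
```

```text
17.4167 [598.41165062 173.66483807 138.37860272] [-5.36188422 -0.638022    3.28346459] 17.349482782435555
the job is handed in; nothing more can be done
None
```

The job is done and handed in at 17.4 s, with the gripper still holding the lever straight up.

- **Lid:** I tipped it by its tab to about 22°, confirmed it was bearing on the rim (3.4 N), and lifted it off. I lowered it until it touched the tray floor before letting go. The last picture shows it flat in the large grey tray, tab up.
- **Lever:** The last pictures show it upright and the pot's cap above the rim. The handle grip is about 0.1 mm from the shaft plane by the tool's reading, and force and grip were steady before hand-in.

**What failed or disagreed:**
- The side camera was about 15 mm off the scene and wrist cameras, so I used those two.
- Partway up, the handle dragged on the pads and the push on it reached about 37 N. I cut the grip to 12 N and corrected the path, and the force fell to about 6 N.
- By calculation the handle now sits about 7 mm from the fingertips, instead of the planned 19 mm.
- I didn't measure how far the pot rose, only saw that its cap is above the rim.

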